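# Hover the barcode scanner over the green-dot parcel's label

### The job

Take the hand scanner straight up out of its stand by the handle, carry it over the row of stock and stop with its window hovering level about 25 mm above the middle of the barcode label on the parcel with the green dot, the long side of the window lying along the long side of the label (either way round). Do not let the scanner touch the parcel or its tote, and leave the stock, totes and parcels where they are. Finish holding the scanner still there in the gripper: do not put it down or let go.

Things in the scene. Friction and masses are not known exactly. Their poses are not given: they have to be found in the camera images.
- scanner: Loose pistol scanner, 0.22 kg, head down in its stand. Origin: centre of the red window (30 x by 50 y mm) under the head; z up. Head: black upright block, 46 x 62 x 85 tall, yellow bands. Yellow handle: level bar along -x, x -23 to -118, 30 wide (y), z 40 to 72; then a black foot to x -138, 40 wide, z 36 to 78. Centre of mass in the handle, about 60 mm from the origin along -x.
- window (a point): Centre of the scanner's window (same point as the scanner's origin): the lowest point of the scanner when it is level. Axes as the scanner's.
- grip (a point): Middle of the scanner's handle, 70 mm along -x and 56 mm up from the window; to be pinched across the 30 mm width (the scanner's y) from above. Axes as the scanner's.
- stand: Fixed black stand, origin on the table under the centre of its head pocket, axes parallel to the resting scanner's. Pocket floor 45 mm up, walls to 69 mm, 3 mm clear round the head: the scanner must rise 24 mm straight up. A post (x -120 to -136, 36 wide, 81 tall) carries the handle's foot; between x -120 and -38 the handle is free at both sides and below.
- strip: Fixed thin black rubber strip, 400 (x) by 85 mm (y), 3 mm thick, origin at the centre of its underside on the table. The row of stock stands on it, between the stand (on the -y side) and the totes (on the +y side). The whole row, strip included, is at most 135 mm high.
- carton: Loose brown carton in the middle of the row, 150 (x) by 75 (y) by 125 mm tall, origin at the centre of its underside. Bystander.
- bottle: Loose white jar with a blue cap in the row, 66 mm in diameter, 130 mm tall, origin at the centre of its underside. Bystander.
- stock_bin: Loose yellow bin with three upright packets in the row, 100 (x) by 75 (y), 112 mm tall, origin at the centre of its underside. Bystander.
- tote_green: Loose open yellow tote that holds the green-dot parcel, 150 (x) by 200 (y) by 95 mm tall (rim 158 by 208 mm), walls and floor 4 mm, origin at the centre of its underside.
- tote_red: The same yellow tote holding the red-dot parcel. Bystander; the two totes may be in either place.
- parcel_green: Loose brown carton lying in tote_green, 110 (x) by 150 (y) by 56 mm tall, origin at the centre of its underside. On its top: a white label with black bars, 50 (x) by 76 mm (y), and beside it (centred 34 mm along -x) a green dot 24 mm across. The label's long side lies along y.
- label (a point): Centre of the label on the green-dot parcel: 14 mm along the parcel's +x, on its top face (56 mm above its underside, about 60 mm above the table, 35 mm below the tote's rim). Axes as the parcel's; z up; the label's long side lies along y.
- parcel_red: The same carton with a red dot instead of the green one, lying in tote_red; its label is not the one wanted. Bystander, origin at the centre of its underside.

How it is judged:
On the way, in this order (a step that is already met when the one before it is completed fails the run):
1. the scanner is held up clear of its stand, before the row of stock (z of window in the frame of stand above 0.09 m and contact force between the fingers and scanner above 1 N and y of window in the frame of strip below -0.06 m), for 0.1 s.
2. the scanner passes over the row of stock (y of window in the frame of strip between -0.035 and 0.035 m and x of window in the frame of strip between -0.22 and 0.22 m and height (world z) of window above 0.115 m).
At the end, for the whole second after the job is handed in: Scanner held still in the fingers, within 0.15 rad of upright, window 10 to 40 mm above the green-dot label, within 12 mm of its centre, long sides parallel within 0.15 rad, touching neither parcel nor tote; stock, totes and parcels upright, within 15 mm of their starts (z of window in the frame of label between 0.01 and 0.04 m and horizontal distance between window and label below 0.012 m and angle between the y axis of scanner and the y axis of parcel_green, either way round below 0.15 rad and angle between scanner's own z axis and vertical below 0.15 rad and contact force between the fingers and scanner above 1 N and contact force between scanner and parcel_green below 0.1 N and contact force between scanner and tote_green below 0.1 N and linear speed of scanner below 0.02 m/s and angular speed of scanner below 0.2 rad/s and distance of each of carton, bottle, stock_bin, tote_green, tote_red, parcel_green, parcel_red from where it was at the start of the episode below 0.015 m and angle between each of carton, bottle, stock_bin, tote_green, tote_red, parcel_green, parcel_red's own z axis and vertical below 0.1 rad); the arm keeps its last pose, push and grip.
It fails at once if the scanner presses on a parcel or a tote (contact force between scanner and tote_green above 1 N or contact force between scanner and tote_red above 1 N or contact force between scanner and parcel_green above 1 N or contact force between scanner and parcel_red above 1 N).
It fails at once if stock, a tote or a parcel is shoved or toppled (distance of any of carton, bottle, stock_bin, tote_green, tote_red, parcel_green, parcel_red from where it was at the start of the episode above 0.025 m or angle between any of carton, bottle, stock_bin, tote_green, tote_red, parcel_green, parcel_red's own z axis and vertical above 0.3 rad).
It also fails if it takes over 38 s, if anything falls off the work surface, if the arm or the gripper's body presses on something with over 40 N, if the wrist force passes 120 N, or if a joint passes its speed limit or range.

### The arm

A 6-joint arm with a two-finger parallel gripper is mounted at the origin on the work surface. World frame = base frame: x ahead of the robot, y to its left, z up, the work surface at z = 0. Lengths are in m, angles in rad, forces in N, time in s.
With the tool pointing down it reaches from about 0.375 to 0.9 m from the base axis. Payload 3.1 kg.
Tool frame: the origin (TCP) lies on the centre line of the jaws, within the pads' length; the fingertips stand 25 mm ahead of it and the grasp point (between the pads) lies 6 mm ahead of it; x points along the fingers, y is the direction in which the jaws open and shut, and the axes are right-handed (so a half turn about x gives the same grasp; the last joint's range is limited). The gripper opens to 87 mm and grips with 3 to 60 N. Pads are 19 mm wide; open, the fingers measure 117 mm over their backs; the gripper's body (75 mm by 190 mm) begins 51 mm behind the grasp point.
Start: joints at [1.069, 0.527, 1.433, -0, 1.181, -0.178], TCP at [0.199, 0.593, 0.248] pointing down, gripper open.
Joint ranges: [-3.08, 3.08], [-0.75, 2.2], [0.22, 2.44], [-1.43, 4.57], [0, 2.65], [-2.85, 2.85]. Speed limits (rad/s): [2.79, 2.79, 3.14, 3.14, 3.14, 3.14].

### API

Orientations are given as a unit quaternion [x, y, z, w].
In Python, from rig import robot gives the robot as it stands. The module is installed in compiled form; this text tells all that it offers.
- The arm moves only by the tool move_arm, never from a script. Its argument "commands" is a list of rows, each a list of 5 numbers: the gripper's target within -1 to 1 (shut at 1, half-way at 0, fully open at -1), then the shift along the tool's x, y, z in mm, then the turn about the tool's x in degrees. A call has 1 to 8 rows; each row is the pose to reach, as a shift and turn from the pose commanded when the call began, along the tool's axes at that moment; what a row does not reach only later rows make up. A row lasts 1/12 s, in which the tool goes at most 41.7 mm and 7.16 degrees, less where a joint would pass 70% of its speed; a pose out of reach is approached as far as the arm can. A call with a gripper value outside its range is refused whole. The fingers move at their own pace and stop on an object; "newtons" is the grip in N (left out, the last holds). Time passes only in rows, so rows that repeat a pose let the fingers close. It gives the time, the measured TCP pose, the force and the opening at its end, in the units of the state.
- robot.get_obs(): the state, without advancing time (a new reading comes with each control period).
- robot.camera(name): name is "side" or "top" or "wrist"; returns a dict with "image" (480x640x3 uint8, red, green, blue), "fx", "fy", "cx", "cy" (pixels), "xyz" and "rotation" of the camera in the world; the wrist camera has in their place "tool_from_camera" (4x4, takes a point from camera to tool coordinates, whose origin is the TCP and whose axes are the tool frame's). Camera axes: x right, y down, z forward; pixel columns grow to the right and rows downward; lengths in m; the calibration is good to about 2 mm. A picture is of the moment at which its call begins: read the wrist's pose just before it. There is no depth.
- robot.hand_in(): hands the job in, once; it reports no verdict.
Trained networks look in a picture, given as the dict that the camera call returned (one of the last four; its "shot" number tells which), for a name from the list of things; names that differ only in an ending like _2 or _b are one class to them, and where a whole thing is asked for, a point or a joint stands for the part that bears it (a point fixed in the world has none). Each returns a list of dicts, best first, with "p" (0 to 1); they miss things now and then, are a little off and sometimes report something else, mostly with a low value. They report only what shows in the picture. A call takes as long as a camera call.
- robot.regions_of(picture, name): "pixels" (480x640 bool, what is visible of it) and "bbox" ([left, top, right, bottom] in pixels, round what is visible of it).
The state is a dict: "time": time; "q": joint angles; "joint_velocities": joint speeds; "joint_torque": joint torques, N m; "position": TCP position; "tool_rot": TCP orientation; "ft_force": force on the tool from outside, world axes, zero at the start; "moment": the same for the moment, N m; "grip_width": finger opening in m.
Only numpy, scipy, OpenCV 4.12 (cv2) and the standard library are available. Lean on these libraries where they do the work, as an engineer would, in place of code of your own. Each camera call takes 0.05 s, during which the arm holds its last target.

## Working session

There is one attempt and no reset: what is moved stays moved. The work goes in short steps, Python scripts to look and compute and a tool call to move; the robot and the scene stay as the last step left them, time stands still between calls to the robot, and variables do not carry over. Pictures are saved under pics/ and viewed, and the job is handed in when it is done.

Besides the shell and the picture viewer there is one more tool, called after ">>>" by a JSON object that holds its "op" and its "data", one argument or row to a line. move_arm: Moves the arm, as the interface text tells. Its arguments: {"type":"object","properties":{"commands":{"type":"array","items":{"type":"array","items":{"type":"number"}}},"newtons":{"type":"number"}},"required":["commands"]}

```bash
mkdir -p pics; python3 - <<'E'
from rig import robot
import cv2,numpy as np
o=robot.get_obs()
print({k:np.round(v,4).tolist() for k,v in o.items()})
for n in ("top","side","wrist"):
    c=robot.camera(n); cv2.imwrite(f"pics/{n}0.png",c["image"][:,:,::-1])
    print(n,{k:np.round(v,4).tolist() for k,v in c.items() if k!="image"})
E
```

```text
{'time': 0.0, 'q': [1.0685, 0.5285, 1.4339, -0.0, 1.1814, -0.1785], 'joint_velocities': [0.0008, -0.0005, -0.0021, -0.0015, -0.0005, 0.0017], 'joint_torque': [0.0004, -44.0042, -17.6591, 0.0634, 0.0582, -0.0001], 'position': [0.1985, 0.5919, 0.2466], 'tool_rot': [0.1132, 0.6981, -0.1147, 0.6976], 'ft_force': [-1.5874, 0.1296, -0.0107], 'moment': [-0.0337, -0.0697, 0.0602], 'grip_width': 0.0873}
top {'fx': 545.2636, 'fy': 545.2636, 'cx': 317.2413, 'cy': 238.0244, 'xyz': [0.4301, 0.0077, 1.3065], 'rotation': [-0.7012, 0.7122, -0.0186, 0.0269], 'shot': 1}
side {'fx': 591.9307, 'fy': 591.9307, 'cx': 321.0104, 'cy': 233.1113, 'xyz': [0.2986, -1.2173, 0.8247], 'rotation': [0.8667, -0.0732, 0.0444, -0.4915], 'shot': 2}
wrist {'fx': 336.1473, 'fy': 336.1473, 'cx': 314.7995, 'cy': 237.934, 'tool_from_camera': [[0.0002, -0.2496, 0.9683, -0.1377], [1.0, -0.0001, -0.0002, 0.0005], [0.0002, 0.9683, 0.2496, -0.0674], [0.0, 0.0, 0.0, 1.0]], 'shot': 3}
```

View pics/top0.png

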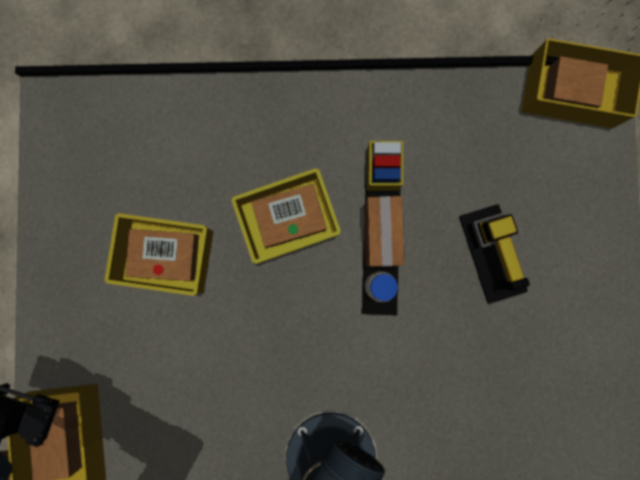

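View pics/side0.png

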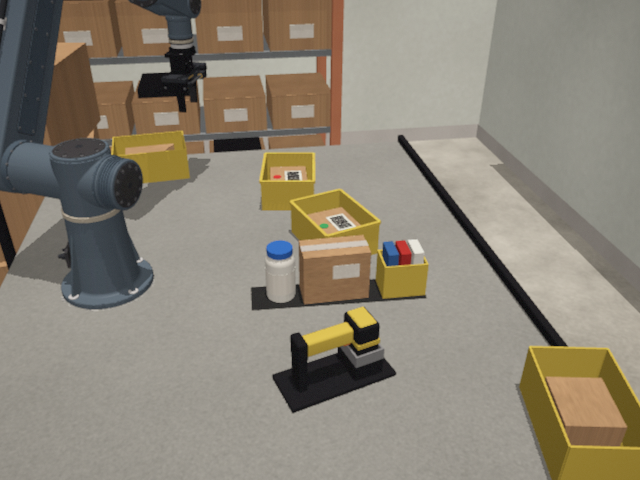

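View pics/wrist0.png

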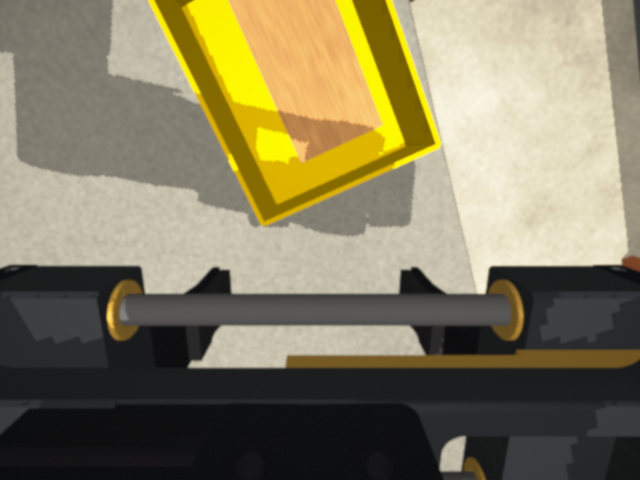

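```bash
cat > h.py <<'E'
import numpy as np,cv2
from scipy.spatial.transform import Rotation as R
from rig import robot
def ray(c,u,v):
    d=R.from_quat(c["rotation"]).as_matrix()@np.array([(u-c["cx"])/c["fx"],(v-c["cy"])/c["fy"],1.]);return np.array(c["xyz"]),d
def onz(c,u,v,z):
    o,d=ray(c,u,v);return o+d*(z-o[2])/d[2]
def proj(c,P):
    P=np.atleast_2d(P);q=(P-np.array(c["xyz"]))@R.from_quat(c["rotation"]).as_matrix()
    return np.c_[c["cx"]+c["fx"]*q[:,0]/q[:,2],c["cy"]+c["fy"]*q[:,1]/q[:,2]]
E
python3 - <<'E'
from h import *
import pickle
out={}
for cn in ("top","side"):
    c=robot.camera(cn); 
    sv={k:v for k,v in c.items()}
    sv["m"]={}
    for n in ("scanner","window","stand","strip","parcel_green","tote_green","label","carton","bottle","stock_bin"):
        r=robot.regions_of(c,n)
        for x in r[:2]:
            m=x["pixels"]; (a,b),(w,h),t=cv2.minAreaRect(np.argwhere(m)[:,::-1].astype(np.float32))
            print(cn,n,round(x["p"],2),np.round(x["bbox"]),m.sum(),"rect",np.round([a,b,w,h,t],1))
        if r: sv["m"][n]=r[0]["pixels"]
    out[cn]=sv
pickle.dump(out,open("d.pkl","wb"))
im=out["top"]["image"]
cv2.imwrite("pics/t1.png",np.hstack([cv2.resize(im[190:315,440:540],None,fx=4,fy=4,interpolation=2),cv2.resize(im[155:280,225:325],None,fx=4,fy=4,interpolation=2)])[:,:,::-1])
im=out["side"]["image"]
cv2.imwrite("pics/s1.png",cv2.resize(im[180:420,240:440],None,fx=2.5,fy=2.5,interpolation=2)[:,:,::-1])
E
```

```text
top window 0.72 [477. 214. 529. 294.] 1801 rect [505.8 253.9  75.6  37.6  71.6]
top window 0.52 [363. 189. 402. 318.] 1031 rect [380.9 253.1  35.6 125.4   1.6]
top stand 0.84 [463. 206. 526. 304.] 2400 rect [491.9 254.1  93.   44.1  72.5]
top stand 0.52 [476. 217. 528. 290.] 1773 rect [506.2 254.   75.9  37.   71.6]
top parcel_green 0.77 [254. 184. 327. 251.] 3203 rect [288.9 215.7  50.   65.8  74.2]
top tote_green 0.56 [232. 168. 340. 264.] 3539 rect [285.6 216.1  72.3  94.   71.2]
top tote_green 0.4 [128. 230. 199. 281.] 3284 rect [162.1 255.4  70.2  48.    4.8]
top label 0.67 [255. 184. 329. 248.] 3260 rect [289.2 215.9  50.3  65.9  74.6]
top carton 0.56 [361. 197. 405. 267.] 2646 rect [383.9 231.6  69.5  38.9  88.6]
top bottle 0.74 [362. 271. 396. 303.] 831 rect [380.7 286.6  33.1  30.   26.6]
top stock_bin 0.61 [368. 142. 402. 191.] 1677 rect [384. 166.  48.  36.  90.]
side scanner 0.89 [291. 306. 384. 368.] 2652 rect [335.5 338.8  45.7  92.3  74.1]
side window 0.77 [291. 307. 379. 362.] 2656 rect [336.4 340.8  45.7  90.8  68.4]
side stand 0.86 [272. 343. 397. 416.] 4589 rect [332.1 369.2  56.6 117.6  69.4]
side strip 0.86 [252. 282. 427. 310.] 1392 rect [338.  293.4  23.7 173.5  86.7]
side parcel_green 0.7 [309. 208. 360. 234.] 813 rect [334.1 220.4  23.2  46.9  77. ]
side tote_green 0.8 [292. 189. 379. 254.] 2883 rect [335.5 217.4  95.1  57.8  10.9]
side tote_green 0.26 [263. 151. 319. 212.] 2324 rect [288.  181.5  59.   56.   90. ]
side label 0.98 [307. 209. 359. 235.] 815 rect [334.5 219.9  23.8  46.2  76.5]
side carton 0.8 [302. 236. 375. 302.] 4379 rect [335.6 269.2  63.6  73.6  84.9]
side bottle 0.65 [266. 242. 297. 308.] 1644 rect [280.5 271.5  61.   29.   90. ]
side stock_bin 0.78 [378. 239. 431. 302.] 2739 rect [402.  268.8  57.4  54.5  83.4]
```

View pics/t1.png

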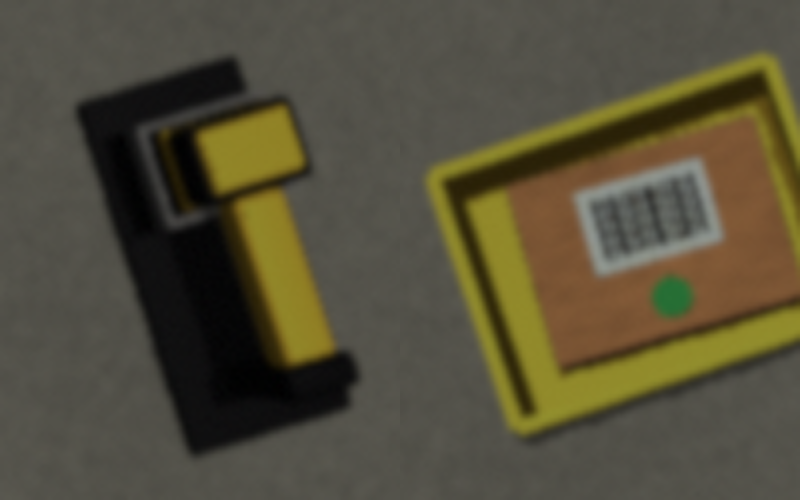

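View pics/s1.png

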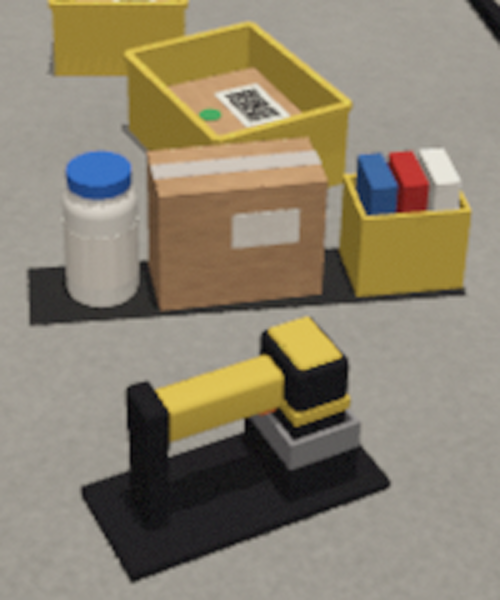

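```bash
cat > fit.py <<'E'
from h import *
import pickle
from scipy.optimize import minimize
D=pickle.load(open("d.pkl","rb"))
def box(x0,x1,y0,y1,z0,z1): return np.array([[x,y,z] for x in(x0,x1) for y in(y0,y1) for z in(z0,z1)])/1000.
H=box(-23,23,-31,31,0,85);B=box(-118,-23,-15,15,40,72);F=box(-138,-118,-20,20,36,78)
def T(p,z,P): 
    c,s=np.cos(p[2]),np.sin(p[2]); return P@np.array([[c,s,0],[-s,c,0],[0,0,1]])+[p[0],p[1],z]
def sil(c,p,z,boxes):
    m=np.zeros((480*4,640*4),np.uint8)
    for b in boxes:
        h=cv2.convexHull((proj(c,T(p,z,b))*4+1.5).astype(np.float32)); cv2.fillConvexPoly(m,np.round(h).astype(np.int32),255)
    return cv2.resize(m,(640,480),interpolation=cv2.INTER_AREA)/255.
def wire(img,c,p,z,boxes,s,off,col=(255,0,255)):
    for b in boxes:
        q=(proj(c,T(p,z,b))-off+.5)*s-.5
        for i in range(8):
            for j in range(i):
                if (np.abs(b[i]-b[j])>1e-9).sum()==1: cv2.line(img,tuple(np.round(q[i]).astype(int).tolist()),tuple(np.round(q[j]).astype(int).tolist()),col,1,cv2.LINE_AA)
E
python3 - <<'E'
from fit import *
# yellow masks
for cn in("top","side"):
    hsv=cv2.cvtColor(D[cn]["image"],cv2.COLOR_RGB2HSV)
    D[cn]["yel"]=((hsv[...,0]>18)&(hsv[...,0]<35)&(hsv[...,1]>110)&(hsv[...,2]>50)).astype(np.uint8)
top,side=D["top"],D["side"]
t=top["image"]
# initial from handle yellow
P=lambda x,y:(440+x/4,190+y/4)
a=onz(top,*P(260,200),.117)[:2]; b=onz(top,*P(310,358),.117)[:2]
yaw=np.arctan2(*(a-b)[::-1]); print(a,b,yaw,np.linalg.norm(a-b))
# tip-based init: foot end of the handle at x=-118
u=np.array([np.cos(yaw),np.sin(yaw)]); p0=np.r_[b+.118*u,yaw]; print(p0)
# observation: scanner mask in side (network) and yellow handle in top
def win(m,x0,x1,y0,y1):
    w=np.zeros(m.shape);w[y0:y1,x0:x1]=m[y0:y1,x0:x1];return w
ms=D["side"]["m"]["scanner"].astype(float)
yt=win(top["yel"],480,535,205,300)
def cost(p):
    # full silhouette side; in top: handle yellow below head
    cs=np.abs(sil(side,p,.045,[H,B,F])-ms).sum()
    h=sil(top,p,.045,[B]); hd=sil(top,p,.045,[H,F]); hb=h*(1-hd)
    ct=np.abs(hb-yt*(1-hd)).sum()
    return cs*.3+ct
best=None
for dx in(-.006,0,.006):
  for da in(-.05,.05):
    r=minimize(cost,p0+[dx,dx,da],method="Nelder-Mead",options=dict(initial_simplex=p0+[dx,dx,da]+np.array([[0,0,0],[.008,0,0],[0,.008,0],[0,0,.06]])))
    print(r.x,r.fun)
    if best is None or r.fun<best.fun:best=r
p=best.x
np.save("scan.npy",p)
im=cv2.resize(t[190:315,440:540],None,fx=4,fy=4,interpolation=2);wire(im,top,p,.045,[H,B,F],4,np.array([440,190]))
cv2.imwrite("pics/t2.png",im[:,:,::-1])
im=cv2.resize(side["image"][290:420,260:410],None,fx=4,fy=4,interpolation=2);wire(im,side,p,.045,[H,B,F],4,np.array([260,290]))
cv2.imwrite("pics/s2.png",im[:,:,::-1])
E
```

```text
[ 0.49599877 -0.38748585] [ 0.40989756 -0.41125488] 0.2693507099101764 0.08932180454181775
[ 0.52364294 -0.37985442  0.26935071]
[ 0.52319858 -0.37866641  0.29082   ] 331.8698885044213
[ 0.52295607 -0.38033308  0.27631684] 337.50189158016144
[ 0.52383164 -0.38117302  0.26425378] 333.60595924644366
[ 0.52495391 -0.37633442  0.3152912 ] 330.961507112649
[ 0.52319275 -0.37763344  0.32769669] 330.1508112264513
[ 0.52445072 -0.37750531  0.334405  ] 330.16040753556325
```

View pics/t2.png

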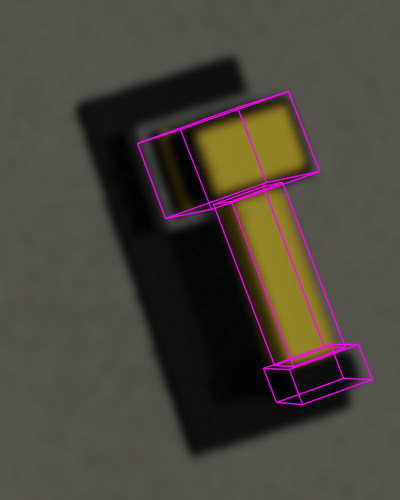

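View pics/s2.png

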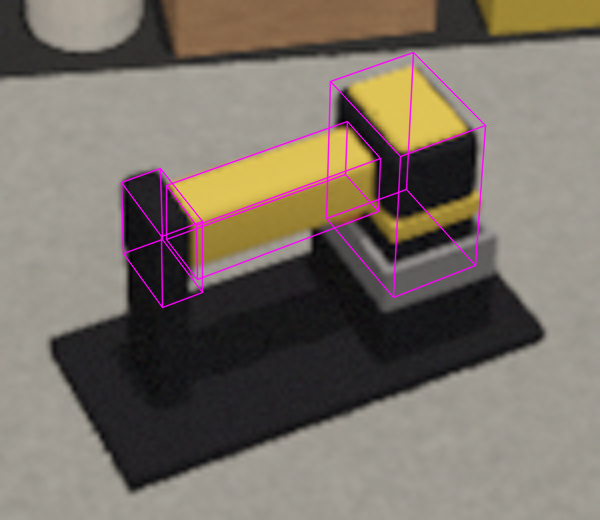

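```bash
python3 - <<'E'
from fit import *
top,side=D["top"],D["side"]
def yel(cn,v):
    hsv=cv2.cvtColor(cv2.resize(D[cn]["image"],None,fx=4,fy=4,interpolation=cv2.INTER_CUBIC),cv2.COLOR_RGB2HSV)
    return ((hsv[...,0]>15)&(hsv[...,0]<36)&(hsv[...,1]>110)&(hsv[...,2]>v)).astype(np.uint8)
Y={"top":yel("top",45),"side":yel("side",60)}
# handle component via seed
obs={}
for cn,(x0,x1,y0,y1),seed in(("top",(480,535,205,300),(509,259)),("side",(285,390,300,370),(325,340))):
    w=np.zeros_like(Y[cn]);w[y0*4:y1*4,x0*4:x1*4]=Y[cn][y0*4:y1*4,x0*4:x1*4]
    n,l,s,_=cv2.connectedComponentsWithStats(w,connectivity=4)
    k=l[seed[1]*4,seed[0]*4]; obs[cn]=(l==k); print(cn,k,s[k])
    # split head in top with line from (190,215)...(290,185) in t1 coords
    if cn=="top":
        yy,xx=np.mgrid[:480*4,:640*4]; X=xx-440*4;Yv=yy-190*4
        obs[cn]&= Yv>215-(X-190)*.3
def sil4(c,p,boxes):
    m=np.zeros((480*4,640*4),np.uint8)
    for b in boxes:
        h=cv2.convexHull(((proj(c,T(p,.045,b))+.5)*4-.5).astype(np.float32)); cv2.fillConvexPoly(m,np.round(h*16).astype(np.int32),1,shift=4)
    return m>0
def cost(p):
    t=0
    for cn in obs:
        c=D[cn]; hb=sil4(c,p,[B])
        if cn=="top": hb=hb&~sil4(c,p,[H])
        else: hb=hb&~sil4(c,p,[H,F])
        t+=(hb^obs[cn]).sum()/16
    return t
res=[]
for p0 in([.523,-.380,.27],[.527,-.382,.24],[.52,-.376,.31]):
    p0=np.array(p0)
    r=minimize(cost,p0,method="Nelder-Mead",options=dict(initial_simplex=p0+np.array([[0,0,0],[.006,0,0],[0,.006,0],[0,0,.05]])))
    print(r.x,r.fun);res.append(r)
p=min(res,key=lambda r:r.fun).x;np.save("scan.npy",p)
im=cv2.resize(top["image"][190:315,440:540],None,fx=4,fy=4,interpolation=2);im[obs["top"][760:1260,1760:2160],2]=200;wire(im,top,p,.045,[H,B,F],4,np.array([440,190]))
im2=cv2.resize(side["image"][295:420,275:375+20],None,fx=4,fy=4,interpolation=2);im2[obs["side"][295*4:420*4,275*4:395*4],2]=200;wire(im2,side,p,.045,[H,B,F],4,np.array([275,295]))
cv2.imwrite("pics/t3.png",np.hstack([im,im2])[:,:800,::-1])
E
```

```text
top 1 [ 1954   861   143   267 18772]
side 2 [ 1207  1286   313   140 19533]
[ 0.52434492 -0.38641267  0.20369518] 627.5625
[ 0.52411717 -0.38616967  0.20937578] 627.8125
[ 0.52483492 -0.38714315  0.19285225] 628.0625
```

View pics/t3.png

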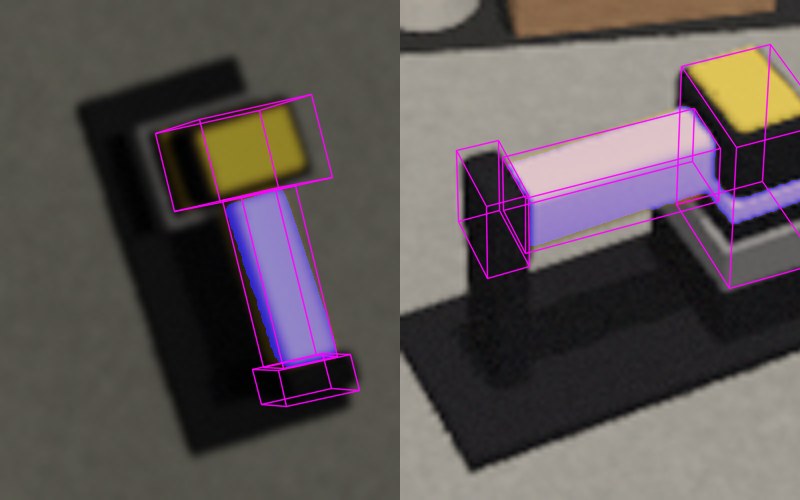

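```bash
python3 - <<'E'
from fit import *
from scipy.optimize import least_squares
top,side=D["top"],D["side"]
t=lambda x,y:((x+.5)/4-.5+440,(y+.5)/4-.5+190)
s=lambda x,y:((x+.5)/4-.5+260,(y+.5)/4-.5+290)
print("stand base")
for n,c,f,pts in(("top",top,t,[(78,105),(236,58),(193,453),(350,405)]),("side",side,s,[(132,490),(545,335),(52,342)])):
    g=np.array([onz(c,*f(*q),.004)[:2] for q in pts]);print(n,g.round(4).tolist())
    for i,j in ((0,2),(1,3),(0,1),(2,3)) if n=="top" else ((0,1),(0,2)):
        d=g[i]-g[j];print(i,j,np.linalg.norm(d).round(4),np.arctan2(d[1],d[0]).round(4))
# line constraints on scanner: points on lines, model line given by two model pts
L=[ # cam, f, (pixels on line), model endpoints mm
 (top,t,[(290,205),(300,238),(332,340)],(-118,-15,72),(-23,-15,72)),
 (top,t,[(287,366),(333,351)],(-118,-15,72),(-118,15,72)),
 (top,t,[(293,110),(306,150)],(-23,-31,85),(23,-31,85)),
 (top,t,[(255,105),(280,97)],(23,-31,85),(23,31,85)),
 (top,t,[(240,191),(300,176)],(-23,-31,85),(-23,31,85)),
 (side,s,[(230,253),(330,226)],(-118,-15,40),(-23,-15,40)),
 (side,s,[(200,168),(300,137)],(-118,15,72),(-23,15,72)),
 (side,s,[(190,230),(192,255)],(-118,-15,72),(-118,-15,40)),
 (side,s,[(436,85),(462,117)],(23,31,85),(23,-31,85)),
 (side,s,[(475,150),(474,180)],(23,-31,85),(23,-31,0)),
]
def res(p):
    o=[]
    for c,f,px,a,b in L:
        q=proj(c,T(p[:3],.045,np.array([a,b])/1000.));d=q[1]-q[0];n=np.array([-d[1],d[0]])/np.linalg.norm(d)
        o+=[(np.array(f(*x))-q[0])@n for x in px]
    return np.array(o)
r=least_squares(res,[.524,-.382,.27],x_scale=[.01,.01,.1],loss="soft_l1")
print(r.x,res(r.x).round(2))
p=r.x;np.save("scan.npy",p)
im=cv2.resize(top["image"][190:315,440:540],None,fx=4,fy=4,interpolation=2);wire(im,top,p,.045,[H,B,F],4,np.array([440,190]))
im2=cv2.resize(side["image"][295:420,290:390],None,fx=4,fy=4,interpolation=2);wire(im2,side,p,.045,[H,B,F],4,np.array([290,295]))
cv2.imwrite("pics/t4.png",np.hstack([im,im2])[:,:800,::-1])
E
```

```text
stand base
top [[0.5618, -0.3179], [0.5885, -0.413], [0.3539, -0.3791], [0.3808, -0.4727]]
0 2 0.2167 0.2864
1 3 0.2161 0.2798
0 1 0.0988 1.8443
2 3 0.0974 1.8507
side [[0.3797, -0.4733], [0.5895, -0.4101], [0.3537, -0.3753]]
0 1 0.2191 -2.849
0 2 0.1014 -1.3113
[ 0.52210716 -0.37649849  0.30092594] [ 0.82  0.44 -0.48  0.62  0.59 -0.04 -0.31 -0.13 -0.17  2.02  0.91 -1.52
  0.3   0.4   0.83 -0.11 -0.55  1.43  2.11  1.1   0.81]
```

View pics/t4.png

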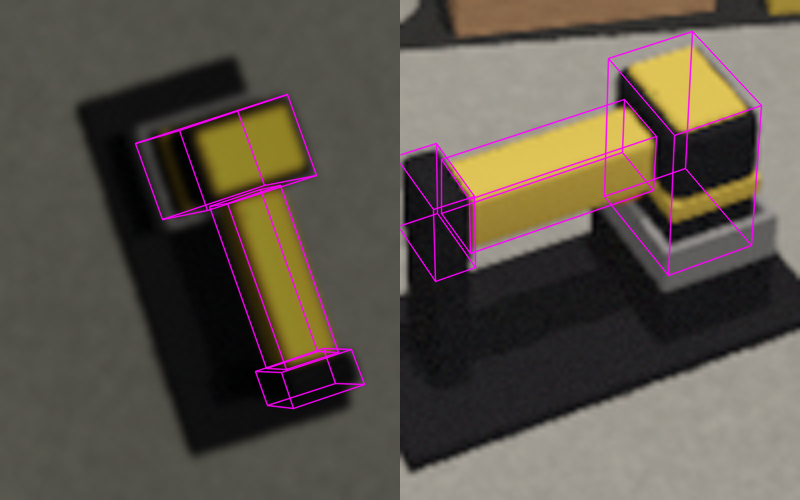

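```bash
python3 - <<'E'
from fit import *
top,side=D["top"],D["side"]
up=lambda c:cv2.resize(c["image"],None,fx=4,fy=4,interpolation=cv2.INTER_CUBIC)
for c,(u,v),n in((top,(287,209),"top"),(side,(341,222),"side")):
    hsv=cv2.cvtColor(up(c),cv2.COLOR_RGB2HSV);m=np.zeros(hsv.shape[:2],np.uint8)
    sl=np.s_[(v-20)*4:(v+20)*4,(u-24)*4:(u+24)*4]
    m[sl]=(hsv[...,1][sl]<70)
    m=cv2.morphologyEx(m,cv2.MORPH_OPEN,np.ones((3,3)))
    k,l,s,_=cv2.connectedComponentsWithStats(m); i=1+s[1:,4].argmax()
    cn=cv2.convexHull(np.argwhere(l==i)[:,::-1].astype(np.float32))
    if n=="top": q=cv2.boxPoints(cv2.minAreaRect(cn))
    else:
        q=cv2.approxPolyN(cn,4)[0] if hasattr(cv2,"approxPolyN") else cv2.boxPoints(cv2.minAreaRect(cn))
    q=(q.reshape(-1,2)+.5)/4-.5
    g=np.array([onz(c,a,b,.060)[:2] for a,b in q]);ctr=g.mean(0)
    print(n,q.round(1).tolist(),g.round(4).tolist(),"ctr",ctr.round(4))
    for j in range(4):
        d=g[j]-g[j-1];print(np.linalg.norm(d).round(4),np.arctan2(d[1],d[0]).round(3))
    h=hsv; m=np.zeros(hsv.shape[:2],np.uint8);m=((h[...,0]>45)&(h[...,0]<85)&(h[...,1]>120)).astype(np.uint8);k,l,s,ce=cv2.connectedComponentsWithStats(m);i=1+s[1:,4].argmax()
    dot=onz(c,*((ce[i]+.5)/4-.5),.060)[:2];d=ctr-dot;print("dot",dot.round(4),np.linalg.norm(d).round(4),np.arctan2(d[1],d[0]).round(3))
# tote rim via picked corners t1
f=lambda x,y:((x-400+.5)/4-.5+225,(y+.5)/4-.5+155)
for q in((427,172),(772,55),(520,437)):print("rim",onz(top,*f(*q),.095).round(4))
for q in((367,142),(402,142)): print("row",onz(top,*q,.11).round(3))
for q in((362,314),(397,314)): print("strip",onz(top,*q,.003).round(3))
p=np.load("scan.npy");print(p)
print(R.from_quat([0.1132, 0.6981, -0.1147, 0.6976]).as_matrix().round(3))
E
```

```text
top [[267.29998779296875, 202.8000030517578], [299.70001220703125, 193.10000610351562], [306.1000061035156, 214.60000610351562], [273.70001220703125, 224.3000030517578]] [[0.5936, 0.1356], [0.6148, 0.0605], [0.5648, 0.0465], [0.5437, 0.1213]] ctr [0.5792 0.091 ]
0.0519 0.279
0.078 -1.296
0.0519 -2.867
0.0778 1.846
dot [0.5328 0.078 ] 0.0483 0.273
side [[337.79998779296875, 230.8000030517578], [324.1000061035156, 216.60000610351562], [342.29998779296875, 212.5], [356.70001220703125, 226.10000610351562]] [[0.5645, 0.0476], [0.5431, 0.1258], [0.5948, 0.1396], [0.617, 0.0631]] ctr [0.5799 0.094 ]
0.0547 -2.855
0.081 1.838
0.0536 0.262
0.0796 -1.289
dot [0.5339 0.0803] 0.048 0.291
rim [0.6021 0.2124 0.095 ]
rim [0.6649 0.0181 0.095 ]
rim [0.4529 0.1614 0.095 ]
row [ 0.719 -0.093  0.11 ]
row [ 0.718 -0.17   0.11 ]
strip [ 0.332 -0.081  0.003]
strip [ 0.331 -0.164  0.003]
[ 0.52210716 -0.37649849  0.30092594]
[[-0.001  0.318  0.948]
 [-0.002  0.948 -0.318]
 [-1.    -0.002 -0.   ]]
```

```bash
cat >> h.py <<'E'
def to(x,y,z,yaw=None):
    o=robot.get_obs();M=R.from_quat(o["tool_rot"]).as_matrix();d=M.T@(np.array([x,y,z])-o["position"])*1000
    zy=np.arctan2(M[1,2],M[0,2]);t=0 if yaw is None else -np.degrees((yaw-zy+np.pi)%(2*np.pi)-np.pi)
    print("t",o["time"],"pos",np.round(o["position"],4),"zyaw",zy.round(4),"tilt",np.degrees(np.arccos(-M[2,0])).round(2),"w",round(float(o["grip_width"]),4),"F",np.round(o["ft_force"],1),"q",np.round(o["q"],2))
    print("shift",d.round(1),"turn",round(t,1),"dist",np.linalg.norm(d).round(0))
E
python3 -c "
from h import *
to(.43,.37,.25,.28-np.pi)"
```

```text
t 1.25 pos [0.1988 0.5925 0.2476] zyaw -0.3238 tilt 0.0 w 0.0873 F [ 0.5 -0.6 -0.8] q [ 1.07  0.53  1.43  0.    1.18 -0.18]
shift [  -2.5 -137.4  290. ] turn 145.4 dist 321.0
```

>>> {"op": "move_arm", "data": {
  "commands": [
    [-1, 0, -17, 36, 7],
    [-1, 0, -34, 72, 14],
    [-1, 0, -51, 109, 21],
    [-1, 0, -68, 145, 28],
    [-1, 0, -86, 181, 35],
    [-1, 0, -103, 218, 42],
    [-1, 0, -120, 254, 49],
    [-1, 0, -137, 290, 56]
  ]
}}

```text
time: 1.92
position: [0.4314, 0.3689, 0.2478]
tool_rot: [0.43, 0.561, -0.43, 0.561]
ft_force: [0.7, 0.8, -0.5]
grip_width: 0.0871
```

```bash
python3 -c "
from h import *
to(.5,.06,.25,.28-np.pi)"
```

```text
t 1.9167 pos [0.4314 0.3689 0.2478] zyaw -1.3072 tilt 0.03 w 0.0871 F [ 0.7  0.8 -0.5] q [0.51 0.45 1.58 0.   1.11 0.25]
shift [ -2.3 -14.2 316.1] turn 89.1 dist 316.0
```

>>> {"op": "move_arm", "data": {
  "commands": [
    [-1, 0, -2, 40, 7],
    [-1, 0, -4, 80, 14],
    [-1, 0, -5, 120, 21],
    [-1, 0, -7, 160, 28],
    [-1, 0, -9, 200, 35],
    [-1, 0, -11, 240, 42],
    [-1, 0, -13, 280, 49],
    [-1, 0, -14, 316, 56]
  ]
}}

```text
time: 2.58
position: [0.5011, 0.0597, 0.2478]
tool_rot: [0.643, 0.293, -0.643, 0.294]
ft_force: [0.7, 0.7, -1.1]
grip_width: 0.0874
```

```bash
python3 -c "
from h import *
to(.49,-.22,.26,.28-np.pi)"
```

```text
t 2.5833 pos [0.5011 0.0597 0.2478] zyaw -2.2852 tilt 0.04 w 0.0874 F [ 0.7  0.7 -1.1] q [-0.1   0.37  1.73 -0.    1.05  0.61]
shift [-12.1 174.9 218.6] turn 33.0 dist 280.0
```

>>> {"op": "move_arm", "data": {
  "commands": [
    [-1, -1, 22, 27, 4],
    [-1, -3, 44, 54, 8],
    [-1, -4, 66, 82, 12],
    [-1, -6, 88, 109, 16],
    [-1, -8, 110, 137, 20],
    [-1, -9, 132, 164, 24],
    [-1, -11, 154, 191, 29],
    [-1, -12, 175, 218, 33]
  ]
}}

```text
time: 3.25
position: [0.492, -0.2193, 0.26]
tool_rot: [0.7, 0.099, -0.7, 0.1]
ft_force: [0.6, 0.3, 0.7]
grip_width: 0.087
```

```bash
python3 - <<'E'
from h import *
to(.455,-.397,.26,.28-np.pi)
c=robot.camera("wrist");cv2.imwrite("pics/w1.png",c["image"][:,:,::-1])
E
```

```text
t 3.25 pos [ 0.492  -0.2193  0.26  ] zyaw -2.8589 tilt 0.05 w 0.087 F [0.6 0.3 0.7] q [-0.63  0.4   1.64  0.    1.11  0.66]
shift [  0.  160.3  85.1] turn 0.2 dist 181.0
```

View pics/w1.png

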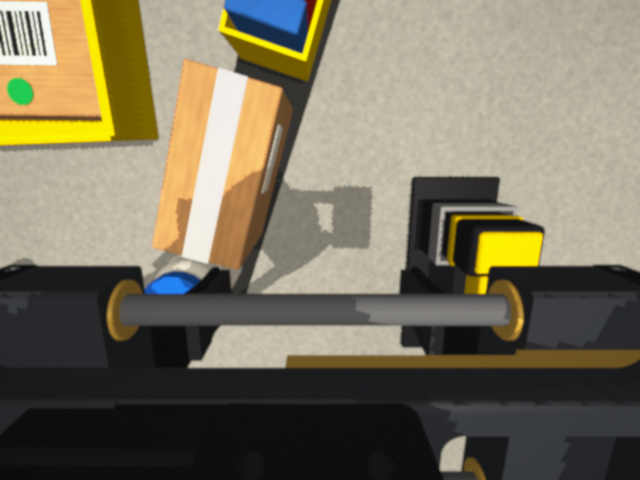

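>>> {"op": "move_arm", "data": {
  "commands": [
    [-1, 0, 32, 17, 0],
    [-1, 0, 64, 34, 0],
    [-1, 0, 96, 51, 0],
    [-1, 0, 128, 68, 0],
    [-1, 0, 160, 85, 0],
    [-1, 0, 160, 85, 0]
  ]
}}

```text
time: 3.8
position: [0.4549, -0.4022, 0.2598]
tool_rot: [0.7, 0.097, -0.7, 0.102]
ft_force: [-0.3, 0.6, 0.6]
grip_width: 0.0868
```

```bash
cat >> h.py <<'E'
def wrist(fn=None):
    o=robot.get_obs();c=robot.camera("wrist");M=np.eye(4);M[:3,:3]=R.from_quat(o["tool_rot"]).as_matrix();M[:3,3]=o["position"]
    W=M@np.array(c["tool_from_camera"]);c["xyz"]=W[:3,3];c["rotation"]=R.from_matrix(W[:3,:3]).as_quat()
    if fn: cv2.imwrite(fn,c["image"][:,:,::-1])
    return c
E
python3 - <<'E'
from h import *
import pickle
to(.455,-.397,.107,.28-np.pi)
c=wrist("pics/w2.png")
c2={k:c[k] for k in c};pickle.dump(c2,open("w2.pkl","wb"))
E
```

```text
t 3.8 pos [ 0.4549 -0.4022  0.2598] zyaw -2.8595 tilt 0.38 w 0.0868 F [-0.3  0.6  0.6] q [-0.91  0.49  1.47 -0.    1.18  0.38]
shift [152.8  -6.   -1.6] turn 0.1 dist 153.0
```

View pics/w2.png

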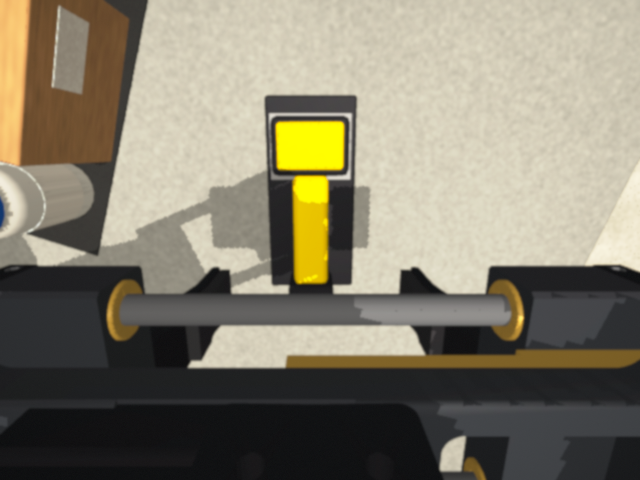

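```bash
python3 - <<'E'
from fit import *
c=pickle.load(open("w2.pkl","rb"))
g=np.array([onz(c,*q,.130)[:2] for q in((274,120),(347,120),(347,173),(274,173))]);print(g.round(4).tolist(),g.mean(0).round(4))
d=g[1]-g[0];print(np.linalg.norm(d),np.arctan2(d[1],d[0])+np.pi/2, np.linalg.norm(g[3]-g[0]))
e=np.array([onz(c,*q,.117)[:2] for q in((293,281),(328,281),(293,185),(327,185))]);print(e.round(4).tolist());h=(e[0]+e[1])/2;d=(e[2]+e[3]-e[0]-e[1])/2
print("handle end",h,"yaw",np.arctan2(d[1],d[0]), "width",np.linalg.norm(e[0]-e[1]))
y=.28;u=np.array([np.cos(y),np.sin(y)]);print("window from head",g.mean(0),"from end",h+.118*u)
w=g.mean(0)*.5+.5*(h+.118*u)
im=cv2.resize(c["image"][80:300,210:410],None,fx=2.5,fy=2.5);p=[*w,.28];wire(im,c,p,.045,[H,B,F],2.5,np.array([210,80]));cv2.imwrite("pics/w2b.png",im[:,:,::-1])
gp=w-.07*u;print("grip",gp)
to(*gp,.107,.28-np.pi)
E
```

```text
[[0.5344, -0.348], [0.5497, -0.4009], [0.5122, -0.4127], [0.4963, -0.3578]] [ 0.5232 -0.3799]
0.055009097772340795 0.2824712606025408 0.039282607377742994
[[0.4081, -0.3965], [0.4167, -0.4264], [0.4901, -0.3742], [0.4979, -0.4012]]
handle end [ 0.41241287 -0.41145341] yaw 0.28359138414421864 width 0.03120052399358888
window from head [ 0.52317043 -0.37985154] from end [ 0.52581741 -0.37884345]
grip [ 0.45722004 -0.39869239]
t 3.85 pos [ 0.4552 -0.3985  0.2595] zyaw -2.8588 tilt 0.12 w 0.0868 F [-0.2  0.5 -0.5] q [-0.9   0.49  1.47 -0.    1.18  0.38]
shift [152.5   0.4  -1.9] turn 0.2 dist 152.0
```

View pics/w2b.png

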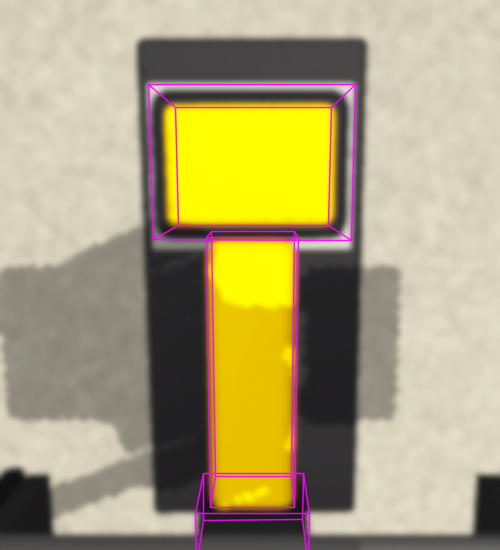

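>>> {"op": "move_arm", "data": {
  "commands": [
    [-1, 30, 0, -2, 0],
    [-1, 60, 0, -2, 0],
    [-1, 90, 0, -2, 0],
    [-1, 115, 0, -2, 0],
    [-1, 135, 0, -2, 0],
    [-1, 147, 0, -2, 0],
    [-1, 152, 0, -2, 0],
    [-1, 152, 0, -2, 0]
  ]
}}

```text
time: 4.52
position: [0.4577, -0.3931, 0.1068]
tool_rot: [-0.699, -0.102, 0.7, -0.101]
ft_force: [-0.2, 0.1, 0.4]
grip_width: 0.087
```

```bash
python3 - <<'E'
from h import *
to(.4572,-.3987,.107,.28-np.pi)
c=wrist("pics/w3.png")
E
```

```text
t 4.5167 pos [ 0.4577 -0.3931  0.1068] zyaw -2.8536 tilt 0.13 w 0.087 F [-0.2  0.1  0.4] q [-0.89  0.68  1.6   0.    0.86  0.39]
shift [-0.3  5.2  2.1] turn 0.5 dist 6.0
```

View pics/w3.png

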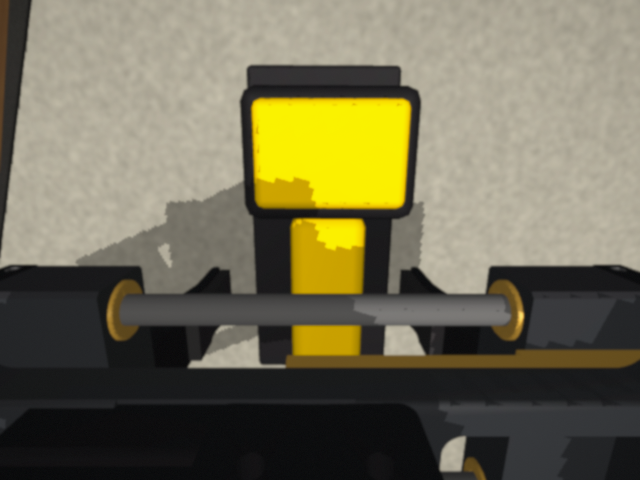

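>>> {"op": "move_arm", "data": {
  "commands": [
    [-1, 0, 5, 2, 0],
    [-1, 0, 5, 2, 0],
    [-1, 0, 5, 2, 0]
  ],
  "newtons": 35
}}

```text
time: 4.82
position: [0.4579, -0.4009, 0.109]
tool_rot: [0.7, 0.1, -0.699, 0.102]
ft_force: [-0.3, -0.2, -0.7]
grip_width: 0.0868
```

```bash
python3 - <<'E'
from h import *
to(.4572,-.3987,.107,.28-np.pi)
c=wrist("pics/w4.png")
E
```

```text
t 4.8167 pos [ 0.4579 -0.4009  0.109 ] zyaw -2.855 tilt 0.18 w 0.0868 F [-0.3 -0.2 -0.7] q [-0.9   0.69  1.59  0.    0.87  0.38]
shift [ 2.  -2.3  0. ] turn 0.4 dist 3.0
```

View pics/w4.png

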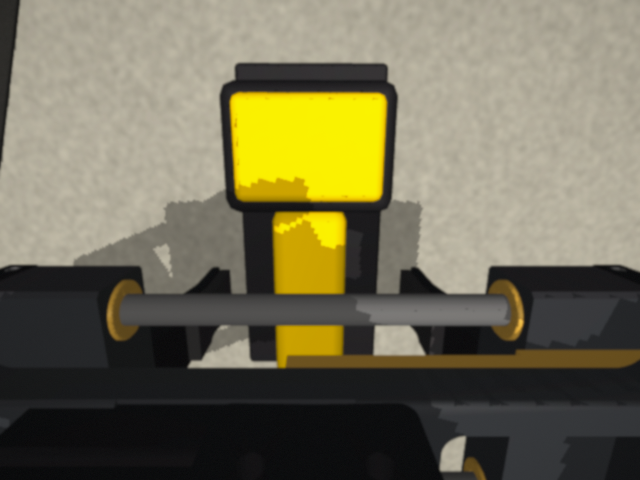

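>>> {"op": "move_arm", "data": {
  "commands": [
    [-1, 1, -1, 0, 0],
    [-1, 1, -1, 0, 0],
    [-1, 1, -1, 0, 0],
    [-1, 1, -1, 0, 0],
    [-1, 1, -1, 0, 0]
  ]
}}

```text
time: 5.28
position: [0.457, -0.3987, 0.1066]
tool_rot: [-0.7, -0.101, 0.7, -0.101]
ft_force: [-0.7, 0.7, 0.2]
grip_width: 0.0871
```

```bash
python3 - <<'E'
from h import *
to(.4572,-.3987,.107,.2815-np.pi)
c=wrist("pics/w5.png")
print(robot.get_obs()["position"])
E
```

```text
t 5.2833 pos [ 0.457  -0.3987  0.1066] zyaw -2.8545 tilt 0.0 w 0.0871 F [-0.7  0.7  0.2] q [-0.9   0.69  1.59  0.    0.86  0.38]
shift [-0.4  0.1 -0.2] turn 0.3 dist 1.0
[ 0.45699763 -0.39870631  0.10652711]
```

On the grip point; close.

>>> {"op": "move_arm", "data": {
  "commands": [
    [1, 0, 0, 0, 0],
    [1, 0, 0, 0, 0],
    [1, 0, 0, 0, 0],
    [1, 0, 0, 0, 0],
    [1, 0, 0, 0, 0],
    [1, 0, 0, 0, 0],
    [1, 0, 0, 0, 0],
    [1, 0, 0, 0, 0]
  ],
  "newtons": 35
}}

```text
time: 6.0
position: [0.457, -0.3988, 0.1066]
tool_rot: [0.7, 0.101, -0.7, 0.101]
ft_force: [-0.0, -0.2, 0.5]
grip_width: 0.0419
```

```bash
python3 - <<'E'
from h import *
to(.4572,-.3987,.107,.28-np.pi)
c=wrist("pics/w6.png")
E
```

```text
t 6.0 pos [ 0.457  -0.3988  0.1066] zyaw -2.8545 tilt 0.01 w 0.0419 F [-0.  -0.2  0.5] q [-0.9   0.69  1.59  0.    0.86  0.38]
shift [-0.4 -0.  -0.2] turn 0.4 dist 0.0
```

View pics/w6.png

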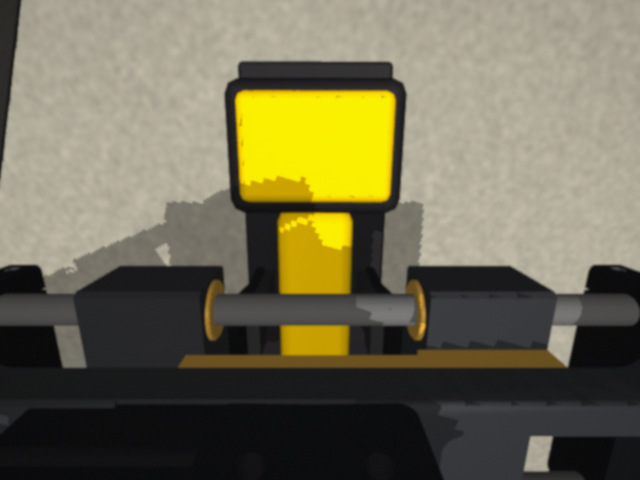

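Still closing (42 mm); give it more time.

>>> {"op": "move_arm", "data": {
  "commands": [
    [1, 0, 0, 0, 0],
    [1, 0, 0, 0, 0],
    [1, 0, 0, 0, 0],
    [1, 0, 0, 0, 0],
    [1, 0, 0, 0, 0],
    [1, 0, 0, 0, 0],
    [1, 0, 0, 0, 0],
    [1, 0, 0, 0, 0]
  ]
}}

```text
time: 6.72
position: [0.457, -0.3987, 0.1066]
tool_rot: [-0.7, -0.101, 0.7, -0.101]
ft_force: [-0.3, 0.2, 0.5]
grip_width: 0.0295
```

```bash
python3 - <<'E'
from h import *
to(.4572,-.3987,.237,.28-np.pi)
E
```

```text
t 6.7167 pos [ 0.457  -0.3987  0.1066] zyaw -2.8545 tilt 0.0 w 0.0295 F [-0.3  0.2  0.5] q [-0.9   0.69  1.59 -0.    0.86  0.38]
shift [-130.4    0.    -0.2] turn 0.4 dist 130.0
```

>>> {"op": "move_arm", "data": {
  "commands": [
    [1, -5, 0, 0, 0],
    [1, -15, 0, 0, 0],
    [1, -30, 0, 0, 0],
    [1, -50, 0, 0, 0],
    [1, -75, 0, 0, 0],
    [1, -100, 0, 0, 0],
    [1, -120, 0, 0, 0],
    [1, -130, 0, 0, 0]
  ]
}}

```text
time: 7.38
position: [0.4578, -0.3997, 0.2403]
tool_rot: [0.701, 0.099, -0.699, 0.103]
ft_force: [0.1, 0.1, -1.1]
grip_width: 0.0298
```

>>> {"op": "move_arm", "data": {
  "commands": [
    [1, 0, 0, 0, 0],
    [1, 0, 0, 0, 0],
    [1, 0, 0, 0, 0],
    [1, 0, 0, 0, 0]
  ]
}}

```text
time: 7.72
position: [0.4562, -0.3978, 0.2348]
tool_rot: [-0.699, -0.102, 0.701, -0.1]
ft_force: [0.1, 0.6, -2.7]
grip_width: 0.0295
```

```bash
python3 - <<'E'
from h import *
to(.48,-.16,.247,.28-np.pi)
c=wrist("pics/w7.png")
c=robot.camera("side");cv2.imwrite("pics/s7.png",c["image"][:,:,::-1])
E
```

```text
t 7.7167 pos [ 0.4562 -0.3978  0.2348] zyaw -2.8546 tilt 0.21 w 0.0295 F [ 0.1  0.6 -2.7] q [-0.9   0.52  1.49 -0.    1.13  0.38]
shift [ -11.6 -221.4  -90.1] turn 0.4 dist 239.0
```

View pics/w7.png

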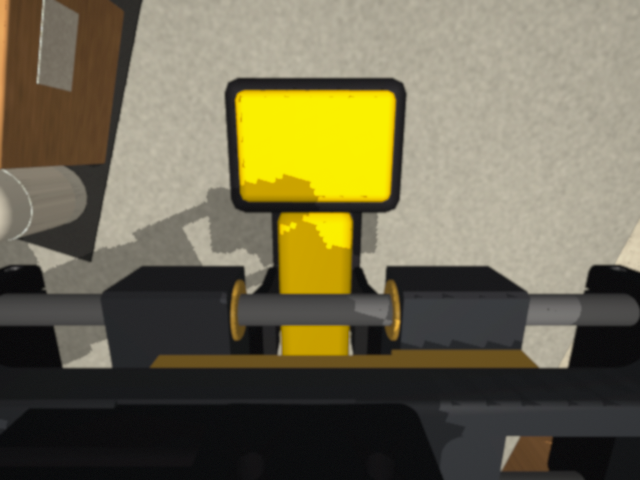

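View pics/s7.png

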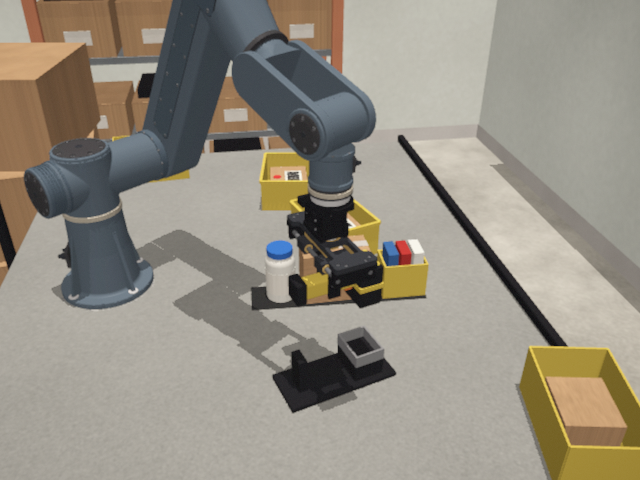

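>>> {"op": "move_arm", "data": {
  "commands": [
    [1, -4, -15, -6, 0],
    [1, -8, -40, -16, 0],
    [1, -12, -70, -28, 0],
    [1, -12, -100, -40, 0],
    [1, -12, -130, -52, 0],
    [1, -12, -160, -65, 0],
    [1, -12, -190, -77, 0],
    [1, -12, -220, -90, 0]
  ]
}}

```text
time: 8.48
position: [0.4803, -0.1597, 0.2484]
tool_rot: [-0.7, -0.101, 0.7, -0.101]
ft_force: [1.8, 0.7, -2.0]
grip_width: 0.0299
```

```bash
python3 - <<'E'
from h import *
to(.5115,.0729,.247,.278-np.pi)
E
```

```text
t 8.4833 pos [ 0.4803 -0.1597  0.2484] zyaw -2.8547 tilt 0.07 w 0.0299 F [ 1.8  0.7 -2. ] q [-0.54  0.37  1.72  0.    1.05  0.74]
shift [   1.6 -214.3  -95.7] turn 0.5 dist 235.0
```

>>> {"op": "move_arm", "data": {
  "commands": [
    [1, 0, -30, -13, 0],
    [1, 0, -60, -27, 0],
    [1, 0, -90, -40, 0],
    [1, 0, -120, -54, 0],
    [1, 0, -150, -67, 0],
    [1, 0, -180, -80, 0],
    [1, 0, -204, -91, 0.5],
    [1, 0, -214, -96, 0.5]
  ]
}}

```text
time: 9.15
position: [0.5115, 0.0741, 0.2484]
tool_rot: [-0.7, -0.1, 0.7, -0.099]
ft_force: [-1.3, -0.7, -1.5]
grip_width: 0.0297
```

>>> {"op": "move_arm", "data": {
  "commands": [
    [1, 0, 0, 0, 0],
    [1, 0, 0, 0, 0],
    [1, 0, 0, 0, 0],
    [1, 0, 0, 0, 0],
    [1, 0, 0, 0, 0],
    [1, 0, 0, 0, 0]
  ]
}}

```text
time: 9.65
position: [0.5125, 0.0691, 0.2485]
tool_rot: [-0.7, -0.097, 0.7, -0.098]
ft_force: [-0.1, 0.0, -1.0]
grip_width: 0.0299
```

```bash
python3 - <<'E'
from h import *
import pickle
to(.5115,.0729,.247,.278-np.pi)
c=wrist("pics/w8.png");pickle.dump(c,open("w8.pkl","wb"))
for n in("top","side"):
    c=robot.camera(n);cv2.imwrite(f"pics/{n}8.png",c["image"][:,:,::-1])
E
```

```text
t 9.65 pos [0.5125 0.0691 0.2485] zyaw -2.865 tilt 0.01 w 0.0299 F [-0.1  0.  -1. ] q [-0.08  0.38  1.7  -0.    1.06  1.21]
shift [ 1.5 -3.9 -0.1] turn -0.1 dist 4.0
```

View pics/w8.png

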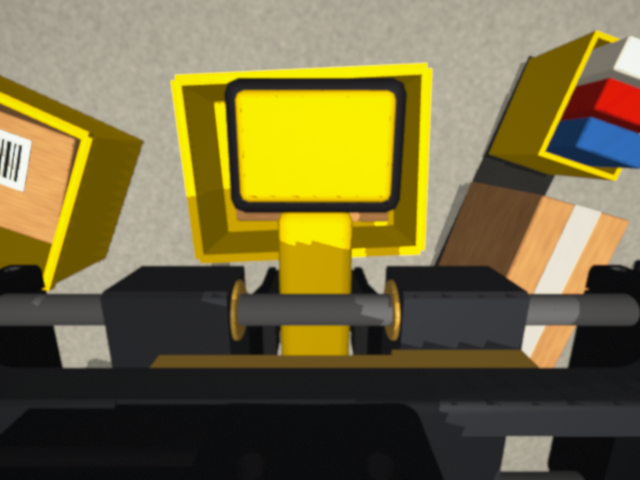

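View pics/side8.png

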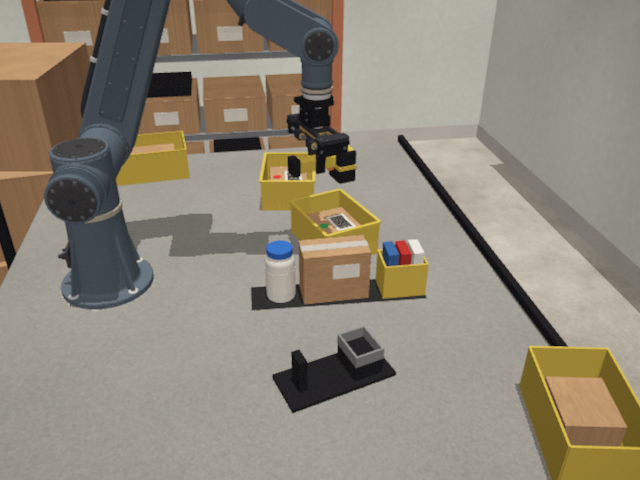

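```bash
python3 - <<'E'
from fit import *
c=pickle.load(open("w8.pkl","rb"))
img=c["image"];hsv=cv2.cvtColor(img,cv2.COLOR_RGB2HSV)
# to tool frame directly
Tc=np.array(c["tool_from_camera"])
def tool(u,v,x):
    o=Tc[:3,3];d=Tc[:3,:3]@[(u-c["cx"])/c["fx"],(v-c["cy"])/c["fy"],1];return (o+d*(x-o[0])/d[0])
for name,q in(("plate",((235,90),(397,90),(393,202),(239,202))),("outer",((227,79),(405,79),(399,212),(233,212)))):
    g=np.array([tool(*k,-.023) for k in q]);print(name,g.mean(0).round(4),np.ptp(g,axis=0).round(4), (g[1]-g[0]).round(4))
o=robot.get_obs();M=R.from_quat(o["tool_rot"]).as_matrix()
w=np.array(o["position"])+M@g.mean(0);print("window xy",w[:2],"z nominal",o["position"][2]-.062)
top,side=robot.camera("top"),robot.camera("side")
cv2.imwrite("pics/lab.png",np.hstack([cv2.resize(side["image"][100:270,270:390],None,fx=3,fy=3,interpolation=2),cv2.resize(top["image"][140:310,200:340],None,fx=3,fy=3,interpolation=2)])[:,:,::-1])
E
```

```text
plate [-0.023   0.0003 -0.0697] [0.     0.0528 0.0356] [0.     0.0513 0.    ]
outer [-0.023   0.0003 -0.0696] [0.     0.0574 0.0423] [0.     0.0559 0.    ]
window xy [0.57950233 0.08839284] z nominal 0.1865535964053261
```

View pics/lab.png

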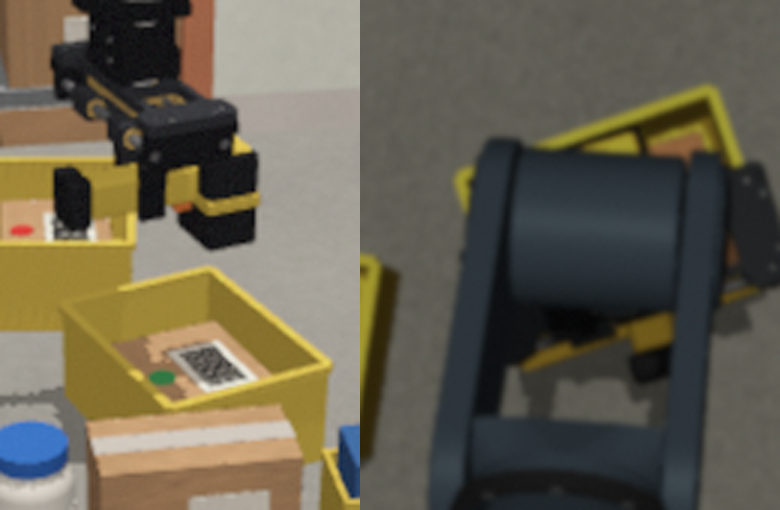

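>>> {"op": "move_arm", "data": {
  "commands": [
    [1, 5, -4, 0, 0],
    [1, 15, -4, 0, 0],
    [1, 25, -4, 0, 0],
    [1, 35, -4, 0, 0],
    [1, 45, -4, 0, 0],
    [1, 50, -4, 0, 0],
    [1, 50, -4, 0, 0],
    [1, 50, -4, 0, 0]
  ]
}}

```text
time: 10.57
position: [0.5113, 0.074, 0.1979]
tool_rot: [-0.7, -0.098, 0.701, -0.098]
ft_force: [0.1, -0.2, -2.1]
grip_width: 0.0296
```

```bash
python3 - <<'E'
from h import *
to(.5126,.0732,.148,.278-np.pi)
c=wrist("pics/w9.png")
c=robot.camera("side");cv2.imwrite("pics/s9.png",cv2.resize(c["image"][130:270,270:390],None,fx=4,fy=4,interpolation=2)[:,:,::-1])
E
```

```text
t 10.5667 pos [0.5113 0.074  0.1979] zyaw -2.8633 tilt 0.07 w 0.0296 F [ 0.1 -0.2 -2.1] q [-0.07  0.45  1.75 -0.    0.94  1.22]
shift [49.9  1.2 -1.1] turn 0.0 dist 50.0
```

View pics/w9.png

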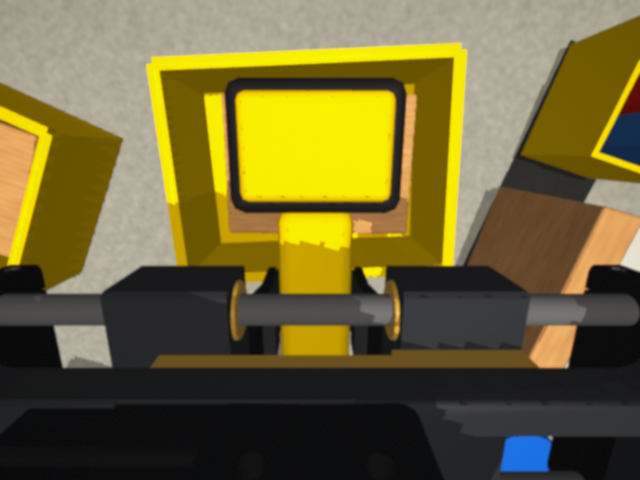

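View pics/s9.png

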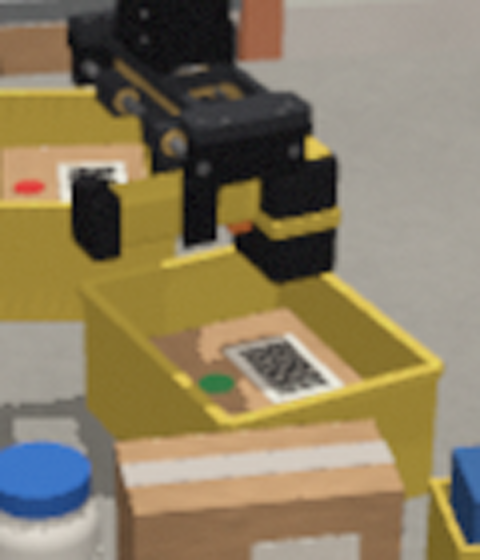

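>>> {"op": "move_arm", "data": {
  "commands": [
    [1, 8, 0, 0, 0],
    [1, 18, 0, 0, 0],
    [1, 28, 0, 0, 0],
    [1, 38, 0, 0, 0],
    [1, 46, 0, 0, 0],
    [1, 50, 0, 0, 0],
    [1, 50, 0, 0, 0],
    [1, 50, 0, 0, 0]
  ]
}}

```text
time: 11.33
position: [0.5113, 0.074, 0.1481]
tool_rot: [-0.7, -0.098, 0.701, -0.098]
ft_force: [-0.0, -0.5, -1.5]
grip_width: 0.0295
```

>>> {"op": "move_arm", "data": {
  "commands": [
    [1, 0, 0, 0, 0],
    [1, 0, 0, 0, 0],
    [1, 0, 0, 0, 0],
    [1, 0, 0, 0, 0]
  ]
}}

```text
time: 11.67
position: [0.5116, 0.074, 0.149]
tool_rot: [0.701, 0.098, -0.7, 0.098]
ft_force: [0.4, 0.3, -1.6]
grip_width: 0.0296
```

```bash
python3 - <<'E'
from h import *
to(.5126,.0732,.148,.278-np.pi)
c=wrist("pics/w10.png")
o=robot.get_obs();M=R.from_quat(o["tool_rot"]).as_matrix();print("window",np.array(o["position"])+M@[.062,.0003,-.0696])
c=robot.camera("side");cv2.imwrite("pics/s10.png",cv2.resize(c["image"][130:270,270:390],None,fx=4,fy=4,interpolation=2)[:,:,::-1])
import pickle;pickle.dump(c,open("s10.pkl","wb"))
E
```

```text
t 11.6667 pos [0.5116 0.074  0.149 ] zyaw -2.8633 tilt 0.05 w 0.0296 F [ 0.4  0.3 -1.6] q [-0.07  0.53  1.8   0.    0.81  1.22]
shift [ 1.   1.1 -0.7] turn 0.0 dist 2.0
window [0.57865347 0.09287003 0.08696182]
```

View pics/w10.png

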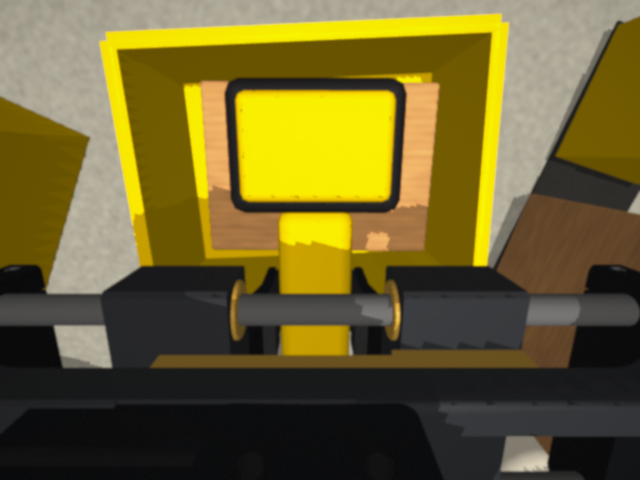

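View pics/s10.png

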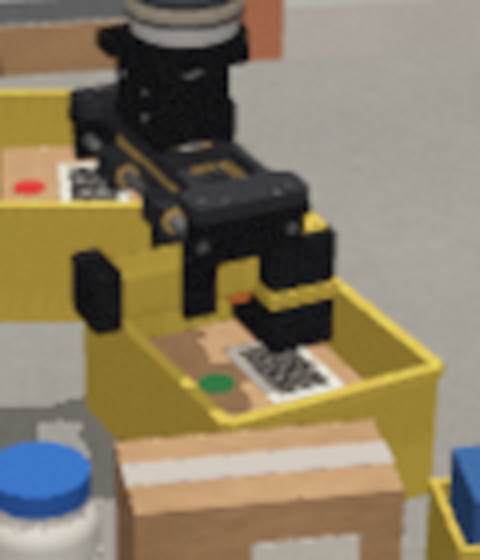

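```bash
python3 - <<'E'
from fit import *
c=wrist()
g=np.array([onz(c,*q,.060)[:2] for q in((202,82),(439,82),(425,249),(212,249))]);m=g.mean(0);d=g[0]-g[1];yaw=np.arctan2(d[1],d[0])-np.pi/2
print(g.round(4).tolist(),m,np.linalg.norm(d),np.linalg.norm(g[1]-g[2]),np.linalg.norm(g[3]-g[2]),"yaw",yaw)
print("label",m+.014*np.array([np.cos(yaw),np.sin(yaw)]))
s=pickle.load(open("s10.pkl","rb"));im=cv2.resize(s["image"][130:270,270:390],None,fx=5,fy=4*5/4,interpolation=2)
wire(im,s,[.5787,.0929,.2783],.087,[H,B,F],5,np.array([270,130]))
wire(im,s,[.5796,.0923,.278],.060,[box(-25,25,-38,38,0,.01)],5,np.array([270,130]),(0,255,255))
cv2.imwrite("pics/s11.png",im[:600,:,::-1])
E
```

```text
[[0.5984, 0.1719], [0.6389, 0.0302], [0.535, 0.0003], [0.4939, 0.1442]] [0.56655247 0.08664886] 0.14737874471013937 0.10816838494026584 0.1495612439397622 yaw 0.2782827975111575
label [0.58001387 0.09049473]
```

View pics/s11.png

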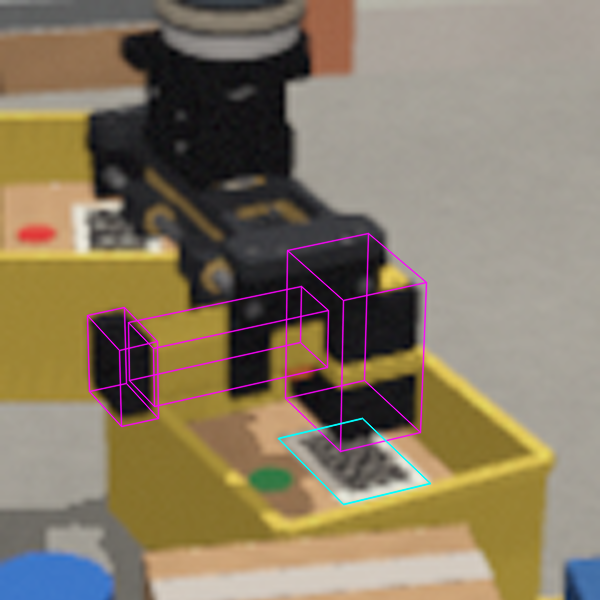

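>>> {"op": "move_arm", "data": {
  "commands": [
    [1, 1, 1, 0, 0],
    [1, 1, 1, 0, 0],
    [1, 1, 1, 0, 0],
    [1, 1, 1, 0, 0],
    [1, 1, 1, 0, 0],
    [1, 1, 1, 0, 0],
    [1, 1, 1, 0, 0],
    [1, 1, 1, 0, 0]
  ]
}}

```text
time: 12.48
position: [0.5117, 0.0731, 0.1476]
tool_rot: [0.7, 0.098, -0.7, 0.098]
ft_force: [-0.6, 1.0, -1.7]
grip_width: 0.0298
```

>>> {"op": "move_arm", "data": {
  "commands": [
    [1, 0, 0, 0, 0],
    [1, 0, 0, 0, 0],
    [1, 0, 0, 0, 0],
    [1, 0, 0, 0, 0],
    [1, 0, 0, 0, 0],
    [1, 0, 0, 0, 0],
    [1, 0, 0, 0, 0],
    [1, 0, 0, 0, 0]
  ]
}}

```text
time: 13.15
position: [0.5117, 0.0731, 0.1475]
tool_rot: [0.7, 0.098, -0.7, 0.098]
ft_force: [-0.0, -0.6, -1.4]
grip_width: 0.0292
```

```bash
python3 - <<'E'
from h import *
o=robot.get_obs();M=R.from_quat(o["tool_rot"]).as_matrix();print("window",np.array(o["position"])+M@[.062,.0003,-.0696],o["joint_velocities"],o["grip_width"],o["time"])
wrist("pics/w12.png")
a=robot.camera("side")["image"].astype(int);b=cv2.imread("pics/side0.png")[:,:,::-1].astype(int)
d=np.abs(a-b).sum(2)>60
for n,(x0,y0,x1,y1) in dict(carton=(300,270,372,302),bottle=(264,242,298,303),bin=(378,262,430,300),toteg=(292,225,378,254),toter=(262,155,285,208)).items(): print(n,d[y0:y1,x0:x1].sum())
print(robot.hand_in())
E
```

```text
window [0.57868149 0.09189505 0.0855461 ] [-0.0019328  -0.00030821  0.00018889 -0.00011496 -0.00118472  0.00096266] 0.029230318758727614 13.15
carton 0
bottle 121
bin 0
toteg 237
toter 0
the job is handed in; nothing more can be done
None
```

View pics/w12.png

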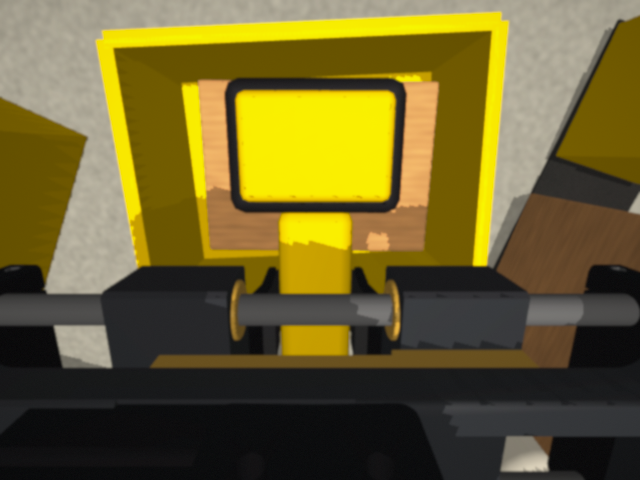

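I gripped the scanner by its handle and lifted it straight up out of the stand. I carried it over the row of stock and stopped above the green-dot parcel's label, still held. I handed the job in at 13.2 s of the 38 s allowed; the hand-in gives no verdict.

**Position:** by my last figures the window is at (0.5787, 0.0919, 0.0855). The label centre, measured from all three cameras, is about (0.580, 0.091, 0.060). That puts the window 1–2 mm off centre and about 25 mm above the label. The scanner's place in the gripper came from the wrist picture before lowering; its height in the grip is the nominal value, not measured.

**Angles and stillness:** the scanner's long side was within about 0.01 rad of the label's, the tool was within about 0.1° of vertical, and the arm was still. The fingers stood 29 mm apart on the 30 mm handle.

**Checks that disagreed:**
- In the side picture the scanner's projected outline sat a pixel or two low and to the left. I saw the same while it was in the stand, so I put it down to calibration. The true height may be 2–3 mm more than the figure above.
- Comparing that side picture with the first one showed no change at the carton, stock bin and red tote. Some pixels changed around the jar and the green tote. I took these to be the arm's shadow and the scanner in view, because nothing touched them on the way, but I did not check their positions separately.

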